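Dip the oil of the vacuum pump

ROBOT

A 7-joint arm with a two-finger parallel gripper is mounted at the origin on the work surface. World frame = base frame: x ahead of the robot, y to its left, z up, the work surface at z = 0. Lengths are in m, angles in rad, forces in N, time in s.
With the tool pointing down it reaches from about 0.425 to 0.925 m from the base axis. Payload 6.8 kg.
Tool frame: the origin (TCP) lies on the front face of the gripper's body, between the roots of the fingers; the fingertips stand 73 mm ahead of it and the grasp point (between the pads) lies 54 mm ahead of it (env.nose_length is the distance from the TCP to the fingertips, in m); z points along the fingers, y is the line along which they close (so a half turn about z gives the same grasp; the last joint's range is limited). The gripper opens to 85 mm and grips with 20 to 120 N. Pads are 22 mm wide; open, the fingers measure 114 mm over their backs; the gripper's body (76 mm by 85 mm) begins 54 mm behind the grasp point. The pads swing forward as they close: fully open they stand 13 mm farther back than shut.
Start: joints at [-1.297, 0.477, 0.022, 1.555, -0.011, 1.109, -0.083], TCP at [0.251, 0.626, 0.304] pointing down, gripper open.
Joint ranges: [-2.96, 2.96], [-0.34, 2.1], [-1.41, 1.46], [0.24, 2.44], [-1.37, 4.51], [0.17, 1.92], [-2.96, 2.96]. Speed limits (rad/s): [2.39, 2.39, 3.14, 3.14, 3.14, 3.14, 3.14].

INTERFACE

Orientations are given as a unit quaternion [w, x, y, z].
In Python, from cell import env, kin, camera, calibration, job gives the robot as it stands. The module is installed in compiled form; this text tells all that it offers. Calls block until the motion is done:
- env.reach(position, orientation): joint-space move of the TCP to a pose.
- env.movel(position, velocity=0.15, rot=None, stop_force=None): straight line of the TCP; rot=None keeps the orientation; velocity is the mean speed in m/s. With stop_force (N) it stops when the force on the tool has changed by that much, and returns True; else False.
- env.goto_joints(angles): joint-space move.
- env.grip(opening, f_grip=None): finger opening in m; f_grip is the grip in N (None keeps the last); returns when the fingers have stopped.
- env.dwell(seconds).
- kin.inverse_kinematics(position, orientation): joint angles nearest the present ones, or None.
- env.get_state(): the state.
- camera(name): name is "scene" or "side" or "wrist"; returns (picture, depth): 400x640x3 uint8, blue, green, red; 400x640 float32, m along the optical axis (not along the pixel's ray), 0 where there is no reading.
- calibration(name): a dict with "fx", "fy", "cx", "cy" (pixels), "rvec" (rotation vector, rad) and "tvec" (3), from world to camera coordinates, as OpenCV has them. Camera axes: x right, y down, z forward; pixel columns grow to the right and rows downward; lengths in m; the calibration is good to about 2 mm. A picture is of the moment at which its call begins: read the wrist's pose just before it. calibration takes no time and is no camera call; for the wrist camera it gives the pose at the moment of the call.
A pose or a line that the arm cannot do raises env.PlanningError and nothing moves.
- job.job_done(): hands the job in; it is judged then, once.
The state is a dict: "time": time; "qpos": joint angles; "joint_velocities": joint speeds; "joint_torque": joint torques, N m; "tcp_pos": TCP position; "orientation": TCP orientation; "force": force on the tool from outside, world axes, zero at the start; "torque": the same for the moment, N m; "opening": finger opening in m; "gripper_force": force on a finger pad.
Only numpy, scipy, OpenCV 4.12 (cv2) and the standard library are available. Lean on these libraries where they do the work, as an engineer would, in place of code of your own. Each camera call takes 0.05 s, during which the arm holds its last target. There are 200 camera calls.

TASK

Check the oil of the stopped vacuum pump: first vent it by turning the vent knob on its top until the knob's pointer stands at the single-bar mark. Then take the wiped dipstick from the drip tray, push it down the pump's slanted neck until its collar stops on the rim, draw it right out again, and hold it up over the tray for reading, the blade level with its marked face up and the tip above the tray, at least a hand's breadth (100 mm) over the table. Finish still holding it like that, with the knob left at the mark; do not ram the stick and leave everything else standing where it is.

Things in the scene. Friction and masses are not known exactly. Their poses are not given: they have to be found in the camera images.
- pump: oil-sealed vacuum pump, fixed to the table: grey cast oil case (140 x 170 mm, top 165 mm high) with a round finned motor at one end; 315 mm long, 170 mm deep. Origin on the table under its middle; x from its front (side of the slanted neck, roughly facing the robot) to its back, y to the motor end, z up. On top: the vent knob on its dial plate
- vent_knob (a joint): angle of the vent knob about its upright axis, rad, growing clockwise seen from above: 0 = pointer at the dot (pump's +x), 1.5 = at the single bar (the mark asked for), 2.6 = at the double bar; stops at 0 and 2.8. Stays where it is left; takes about 0.05 N m to turn
- knob_grip (a point): grip point of the vent knob, on its axis, 196 mm above the table, 27 mm above the dial plate. Black upright bar 46 mm long, 13 mm thick (grip across this), top 5 mm above this point, on a skirt of radius 21 mm whose top is 23 mm below it. A white line and a nib at one end are the pointer. x: along the bar to the pointer, turning with the knob; z up
- neck: the pump's dip neck, a steel tube of bore 16 mm and outer diameter 22 mm that leans 35 deg from upright out of the front of the oil case. Origin: centre of the open rim, where the collar seats, 155 mm above the table; z: along the tube's axis, out of it (up and toward the pump's front); the bore is 150 mm deep; y as the pump's y
- dipstick: dipstick, 190 mm long, 60 g: steel blade 9 x 4 mm, 130 mm long; black collar 26 mm across, 6 mm thick, over a plug 11 mm across, 8 mm long; black grip. Starts blade on the tray's rack, marked face up, grip out past the tray's near edge. Origin: centre of the collar's seating face, which meets the neck's origin when home. x: along the blade to the tip; y: across its width; z: out of the marked face
- tip (a point): end of the dipstick's blade, 130 mm from its origin
- tray: fixed steel drip tray 200 mm (x) by 150 mm (y), rim 20 mm high, with a wire rack whose top is 27 mm above the table. Origin on the table under its centre; x along its length, away from the dipstick's grip
- tub_a: bystander: food tub with a blue lid, 94 mm across, 70 mm high, out to the left; origin under its centre
- tub_b: bystander: a like tub out to the right
- oil_bottle: bystander: white bottle 60 mm across, 140 mm high, standing before the pump's motor, about 120 mm in front of the pump's middle and 110 mm along it; origin under its centre
- soy_bottle: bystander: brown bottle 62 mm across, 200 mm high, in the middle beyond the gap between pump and tray
- paper_roll: bystander: kitchen paper roll standing upright, 112 mm across, 220 mm high, out to the left
- glove_box: bystander: cardboard box 120 x 230 x 70 mm, out to the right
- shears: bystander: kitchen shears lying flat, 190 mm long, 10 mm high, in front of the robot
- vent_mark (a point): the single-bar mark: one raised black bar 11 mm long on the round dial plate (80 mm across), 34 mm from the knob's axis, 170 mm above the table. The plate's other two marks, at the same radius, are a dot and a double bar
- grip (a point): middle of the dipstick's grip, 33 mm behind its origin (dipstick x = -33 mm), 29 mm above the table at the start. Black bar 54 mm long, 22 mm wide (dipstick y, grip across this), 16 mm thick. Same axes as the dipstick, whose mass centre lies about 60 mm from here toward the tip

How it is judged:
By the outcome, as a careful person would: the job done as asked, in the order asked, and still so for the second after the job is handed in, while the arm keeps its last pose, push and grip.
It also fails if it takes over 67 s, if anything falls off the work surface, if the arm or the gripper's body presses on something with over 40 N, if the wrist force passes 120 N, or if a joint passes its speed limit or range.

## Working session

There is one attempt and no reset: what is moved stays moved. The work goes in short steps, each a Python script; the robot and the scene stay as the last script left them, time stands still between calls to the robot, and variables do not carry over. Pictures are saved under pics/ and viewed, at most 15 in all, crops included, and the job is handed in when it is done.

```bash
mkdir -p pics; cat > h.py <<'E'
import numpy as np, cv2
from scipy.spatial.transform import Rotation as R
from cell import env, kin, camera, calibration, job
def cal(n):
    c=calibration(n); K=np.array([[c['fx'],0,c['cx']],[0,c['fy'],c['cy']],[0,0,1]])
    return K, R.from_rotvec(np.ravel(c['rvec'])).as_matrix(), np.ravel(c['tvec'])
def cloud(c,d):
    K,Rm,t=c; v,u=np.mgrid[:d.shape[0],:d.shape[1]]
    P=np.stack([(u-K[0,2])/K[0,0]*d,(v-K[1,2])/K[1,1]*d,d],-1)
    W=(P-t)@Rm; W[d<=0]=np.nan; return W
def proj(c,p):
    K,Rm,t=c; q=Rm@np.asarray(p)+t; return (K@q/q[2])[:2]
def ray(c,u,v):
    K,Rm,t=c; d=Rm.T@np.array([(u-K[0,2])/K[0,0],(v-K[1,2])/K[1,1],1]); return -Rm.T@t, d
def tri(obs):
    A=0;b=0
    for c,u,v in obs:
        o,d=ray(c,u,v); d=d/np.linalg.norm(d); M=np.eye(3)-np.outer(d,d); A=A+M; b=b+M@o
    return np.linalg.solve(A,b)
def quat(m): 
    q=R.from_matrix(m).as_quat(); return np.array([q[3],*q[:3]])
def mat(q): return R.from_quat([q[1],q[2],q[3],q[0]]).as_matrix()
def onplane(c,u,v,z):
    o,d=ray(c,u,v); return o+d*(z-o[2])/d[2]
E
python3 - <<'E'
from h import *
for n in ['scene','side','wrist']:
    c=cal(n); p,d=camera(n); cv2.imwrite(f'pics/{n}0.png',p); np.savez(f'{n}0.npz',d=d,K=c[0],R=c[1],t=c[2],p=p)
    print(n,c[0][0,0],(-c[1].T@c[2]).round(3),c[1][2].round(2))
print(env.get_state())
E
```

```text
scene 493.4753195941684 [1.49  0.353 1.562] [-0.52 -0.22 -0.82]
side 361.3810364774416 [ 0.377 -1.021  0.934] [ 0.15  0.78 -0.61]
wrist 325.4135861902526 [0.188 0.653 0.373] [ 0.26 -0.11 -0.96]
{'time': 0.15, 'qpos': array([-1.29711089,  0.47762574,  0.0223488 ,  1.55617799, -0.01152522,
        1.1093013 , -0.0831099 ]), 'joint_velocities': array([ 0.00082577, -0.00322298,  0.00088075, -0.00360858,  0.00076928,
        0.00089556,  0.00049873]), 'joint_torque': array([ 1.84954442e-03, -5.96924901e+01,  1.61004636e+00, -2.81492972e+01,
        1.27440455e-02,  6.47898720e-03, -5.91366870e-06]), 'tcp_pos': array([0.25135773, 0.62609056, 0.30315819]), 'orientation': array([-9.43062898e-05,  1.89737778e-01,  9.81834556e-01, -6.85884180e-04]), 'force': array([-0.00569859, -0.19419747, -0.08688258]), 'torque': array([0.00512394, 0.01716287, 0.00999055]), 'gripper_force': 0.0, 'opening': 0.08575340834551079}
```

View pics/scene0.png

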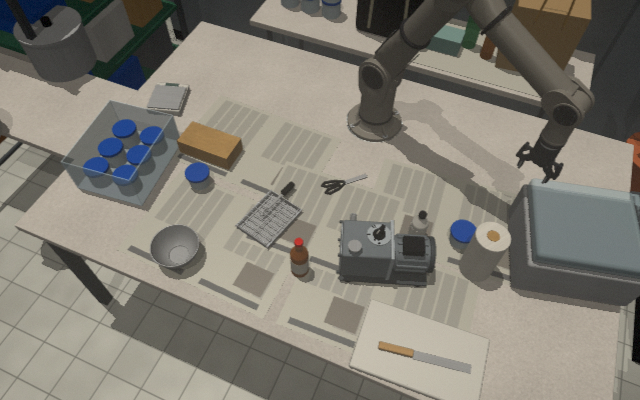

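View pics/side0.png

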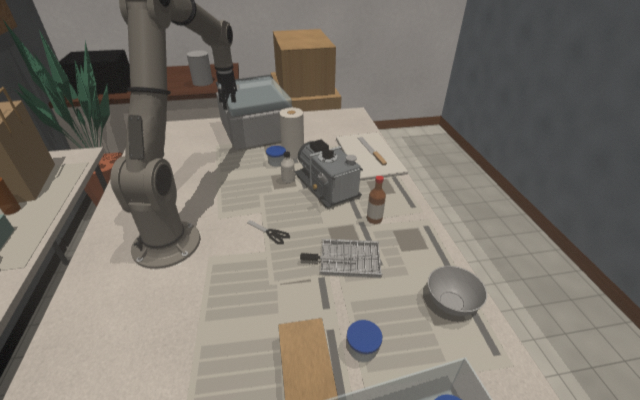

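The scene view shows the knob at (380,233), pump case (365,250), dipstick grip (288,187) and tray (270,218). The side view shows the knob near (328,155) and the grip at (310,258).

```bash
python3 - <<'E'
from h import *
for n,pts in [('scene',dict(knob=(380,233),dial=(370,240),grip=(288,187),traymid=(270,218),oil=(421,221),oiltop=(422,214),soy=(299,243),caseL=(342,222))),('side',dict(knob=(328,155),grip=(310,258),neckish=(305,182)))]:
    f=np.load(n+'0.npz'); W=cloud((f['K'],f['R'],f['t']),f['d'])
    for k,(u,v) in pts.items(): print(n,k,W[v,u].round(3))
s=env.get_state(); K,Rm,t=cal('wrist'); T=mat(s['orientation'])
C=-Rm.T@t; print('cam in tcp',(T.T@(C-s['tcp_pos'])).round(4), 'axis in tcp',(T.T@Rm.T).round(3).tolist())
p=cv2.resize(np.load('scene0.npz')['p'][150:300,230:450],None,fx=3.6,fy=3.6,interpolation=cv2.INTER_CUBIC); cv2.imwrite('pics/s1.png',p)
E
```

```text
scene knob [0.644 0.227 0.195]
scene dial [0.672 0.204 0.178]
scene grip [ 0.491 -0.18   0.035]
scene traymid [ 0.631 -0.19   0.009]
scene oil [0.488 0.334 0.111]
scene oiltop [0.478 0.33  0.139]
scene soy [0.788 0.004 0.204]
scene caseL [0.629 0.091 0.154]
side knob [0.636 0.215 0.18 ]
side grip [ 0.496 -0.195  0.038]
side neckish [0.547 0.271 0.019]
cam in tcp [ 0.0691  0.001  -0.0703] axis in tcp [[-0.001, -0.961, -0.277], [1.0, -0.001, -0.0], [0.0, -0.277, 0.961]]
```

View pics/s1.png

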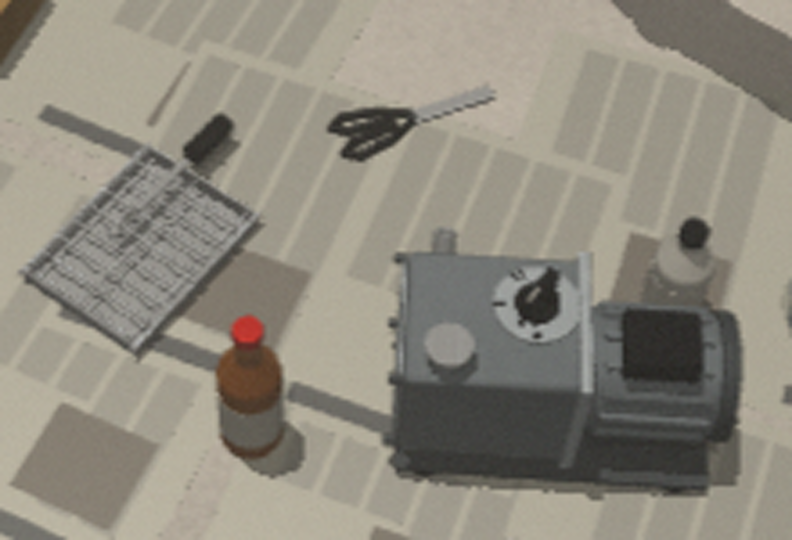

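```bash
python3 - <<'E'
from h import *
T=np.array([[-1,0,0],[0,1,0],[0,0,-1.]])
for i,p in enumerate([(0.66,0.17,0.40),(0.61,0.20,0.40)]):
    (env.reach if i==0 else env.movel)(p,quat(T)) if i==0 else env.movel(p,0.2)
    c=cal('wrist'); im,d=camera('wrist'); np.savez(f'w{i}.npz',d=d,K=c[0],R=c[1],t=c[2],p=im)
    cv2.imwrite(f'pics/w{i}.png',im)
    print(env.get_state()['time'],env.get_state()['tcp_pos'])
E
```

```text
2.4167 [0.65958789 0.17146903 0.39973991]
2.9083 [0.61013374 0.2000779  0.40018861]
```

View pics/w0.png

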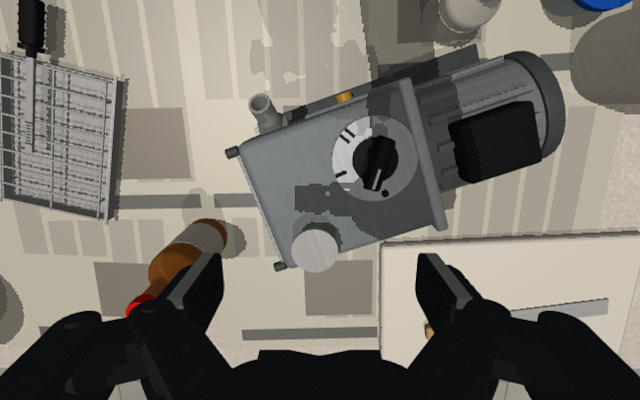

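View pics/w1.png

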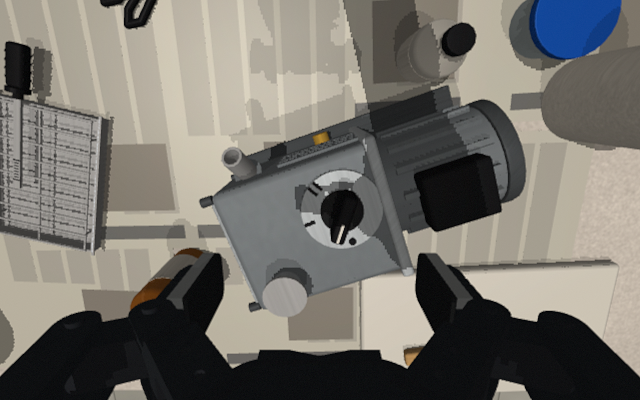

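w0 shows the neck rim at (261,104), the knob at (378,160) with its pointer toward (373,187), the dot at (385,193), the single bar at (341,174) and the dipstick grip at (33,25). In w1 the rim is at (233,156), the knob at (343,211) and the grip at (17,68).

```bash
python3 - <<'E'
from h import *
D=[]
for n in ['w0','w1']:
    f=np.load(n+'.npz'); c=(f['K'],f['R'],f['t']); W=cloud(c,f['d']); g=f['p'].astype(float).mean(2); D.append((c,W,g,f['p']))
    m=(W[...,2]>.190)&(W[...,2]<.21)&(np.hypot(W[...,0]-.64,W[...,1]-.22)<.04)
    P=W[m]; r=cv2.minAreaRect(P[:,:2].astype(np.float32)*1000); print(n,'knob bar',r,np.median(P[:,2]),len(P))
    m=(abs(W[...,2]-.165)<.004); P=W[m]; # case top
    r=cv2.minAreaRect(P[:,:2].astype(np.float32)*1000); print('case',r,len(P))
    m=(W[...,2]>.022)&(W[...,2]<.045)&(g<60)&(abs(W[...,0]-.49)<.06)&(abs(W[...,1]+.18)<.06)
    P=W[m]; r=cv2.minAreaRect(P[:,:2].astype(np.float32)*1000); print('grip',r,np.percentile(P[:,2],[5,50,90]),len(P), np.argwhere(m).mean(0))
    # neck points
    u0,v0=((261,104),(233,156))[n=='w1']
    Q=W[v0-22:v0+40,u0-20:u0+35].reshape(-1,3); np.save(n+'neck.npy',Q)
    for k,(u,v) in ({'w0':dict(dot=(385,193),bar=(341,174),bar2=(348,132)),'w1':dict(dot=(352,241),bar=(309,224),bar2=(314,187))}[n]).items(): print(k,onplane(c,u,v,.17).round(4))
    print('dial cloud z',W[200,345][2] if n=='w0' else W[240,330])
    print('rim by z',onplane(c,u0,v0,.155).round(4), 'tip',onplane(c,*((33,150) if n=='w0' else (20,187)),.029).round(4))
print('rim',tri([(D[0][0],261,104),(D[1][0],233,156)]))
print('dot',tri([(D[0][0],385,193),(D[1][0],352,241)]))
a=cv2.resize(D[0][3][80:220,225:425],(800,560),interpolation=cv2.INTER_CUBIC); cv2.imwrite('pics/z0.png',a)
E
```

```text
w0 knob bar ((638.3292846679688, 223.48980712890625), (13.547981262207031, 45.99787139892578), 74.70557403564453) 0.20102545529119628 925
case ((660.7160034179688, 172.93307495117188), (159.40164184570312, 410.7264709472656), 17.662403106689453) 21297
grip ((515.9849243164062, -190.02853393554688), (43.791019439697266, 107.07106018066406), 52.445098876953125) [0.02712495 0.03658188 0.03862296] 1373 [27.08667152 31.15950473]
dot [0.6701 0.2348 0.17  ]
bar [0.6517 0.1925 0.17  ]
bar2 [0.6131 0.1981 0.17  ]
dial cloud z 0.165213353923703
rim by z [0.5887 0.1179 0.155 ] tip [ 0.6478 -0.2144  0.029 ]
w1 knob bar ((637.60986328125, 223.54702758789062), (13.0081205368042, 45.05817413330078), 74.16477966308594) 0.20106917249160183 794
case ((642.5206298828125, 233.8802032470703), (158.79136657714844, 284.22857666015625), 17.090696334838867) 18414
grip ((507.8818359375, -180.6963348388672), (26.918163299560547, 85.2015609741211), 75.25555419921875) [0.02728675 0.0365867  0.03867035] 1301 [69.74634896 17.6848578 ]
dot [0.67   0.2343 0.17  ]
bar [0.652  0.1916 0.17  ]
bar2 [0.6146 0.1966 0.17  ]
dial cloud z [0.66948474 0.21240991 0.16869939]
rim by z [0.5874 0.1177 0.155 ] tip [ 0.6498 -0.2162  0.029 ]
rim [0.58847911 0.11654037 0.14905995]
dot [0.66977595 0.23443851 0.17081241]
```

View pics/z0.png

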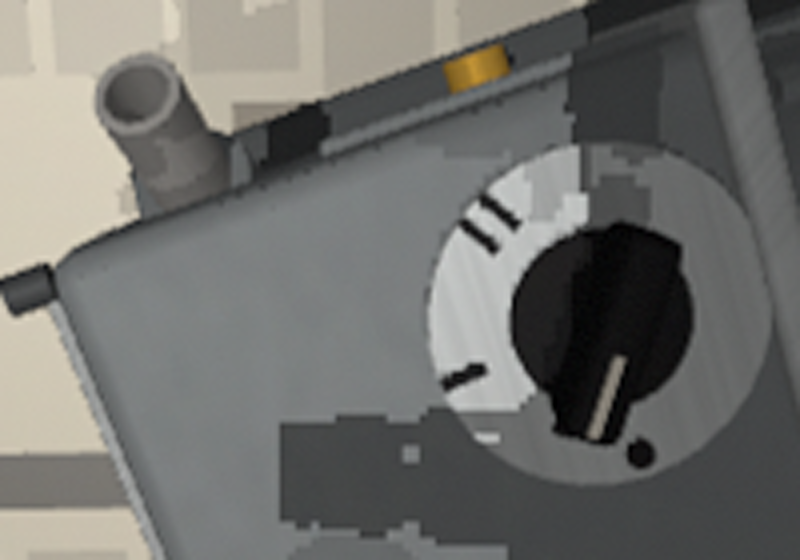

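```bash
cat >> h.py <<'E'
def toolR(zdir,ydir):
    z=np.array(zdir,float); z/=np.linalg.norm(z); y=np.array(ydir,float); y-=z*(y@z); y/=np.linalg.norm(y)
    return np.stack([np.cross(y,z),y,z],1)
def dipR(dx,zup):
    dx=np.array(dx,float)/np.linalg.norm(dx); z=np.array(zup,float); z-=dx*(dx@z); z/=np.linalg.norm(z)
    return np.stack([dx,np.cross(z,dx),z],1)
def tool_for(Dm,a,s):  # tool rotation holding dipstick rotation Dm
    return toolR(-np.cos(a)*Dm[:,2]+np.sin(a)*Dm[:,0], s*Dm[:,1])
E
python3 - <<'E'
from h import *
from scipy.optimize import least_squares
f=np.load('w0.npz'); W=cloud((f['K'],f['R'],f['t']),f['d'])
m=np.hypot(W[...,0]-.638,W[...,1]-.2235); 
for a,b in [(.025,.045),(.045,.06),(.06,.08)]: print('max z ring',a,b,np.nanmax(W[...,2][(m>a)&(m<b)]).round(3))
Q=np.vstack([np.load('w0neck.npy'),np.load('w1neck.npy')]); yaw0=np.radians(18)
def ax(y): return np.array([-np.sin(.6109)*np.cos(y),-np.sin(.6109)*np.sin(y),np.cos(.6109)])
o=np.array([.588,.118,.155])
def dist(Q,x):
    d=Q-np.array([x[0],x[1],.155]); a=ax(x[2]); t=d@a; return np.linalg.norm(d-np.outer(t,a),axis=1),t
x=np.array([.588,.118,yaw0])
for k in range(6):
    r,t=dist(Q,x); S=Q[(t<.0)&(t>-.05)&(abs(r-.011)<.005/(1+k*.3))]
    x=least_squares(lambda x:dist(S,x)[0]-.011,x,loss='soft_l1',f_scale=.001).x
r,t=dist(Q,x); print('neck',x[:2],np.degrees(x[2]),len(S),'rim t',np.percentile(t[(r<.0125)&(r>.008)],[90,97,99]))
q0=env.get_state()['qpos']; print('q',q0.round(2))
g=np.array([.638,.2235,.196])
for s in (1,-1):
  for yw in (-15.5,-67.2):
    w=np.radians(yw); Tm=toolR([0,0,-1],s*np.array([-np.sin(w),np.cos(w),0])); q=kin.inverse_kinematics(g+[0,0,.056],quat(Tm)); print('knob',s,yw,None if q is None else q.round(2))
rim=np.array([x[0],x[1],.155]); a=ax(np.radians(18)); 
dx0=np.array([np.cos(np.radians(-10)),np.sin(np.radians(-10)),0]); D0=dipR(dx0,[0,0,1]); D1=dipR(-a,[np.cos(yaw0),np.sin(yaw0),.5])
for al in (40,45,50):
 for s in (1,-1):
  A=np.radians(al); T0=tool_for(D0,A,s); T1=tool_for(D1,A,s)
  P=[(np.array([.493,-.187,.029]),T0),(np.array([.493,-.187,.2]),T0)]+[(rim+a*l,T1) for l in (.033,.1,.19)]
  for p,T in P:
    q=kin.inverse_kinematics(p-.054*T[:,2],quat(T)); print(al,s,None if q is None else q.round(2))
E
```

```text
max z ring 0.025 0.045 0.424
max z ring 0.045 0.06 0.417
max z ring 0.06 0.08 0.425
neck [0.58811907 0.11571775] 20.626540204069197 1049 rim t [0.00031526 0.00096513 0.00126944]
q [-0.58  0.36  0.22  1.53 -0.08  1.26  1.23]
knob 1 -15.5 [-0.6   0.53  0.24  1.61 -0.14  1.01  0.99]
knob 1 -67.2 [-0.71  0.55  0.41  1.62 -0.25  1.02  0.17]
knob -1 -15.5 [-1.15  0.91  1.27  1.65 -0.91  1.28 -1.54]
knob -1 -67.2 [ 0.2   0.73 -0.99  1.55  0.64  1.21  2.64]
40 1 None
40 1 [ 1.36  0.29 -1.16  2.37  1.88  0.19 -0.11]
40 1 [-0.43  0.53  0.18  1.67 -0.08  1.21  1.67]
40 1 [-0.44  0.41  0.18  1.72 -0.06  1.27  1.65]
40 1 [-0.45  0.26  0.19  1.76 -0.04  1.39  1.63]
40 -1 None
40 -1 None
40 -1 [-0.81  0.64  0.75  1.7  -0.39  1.24 -1.18]
40 -1 [-0.85  0.51  0.77  1.75 -0.3   1.29 -1.23]
40 -1 [-0.9   0.32  0.77  1.79 -0.17  1.39 -1.33]
45 1 None
45 1 None
45 1 [-0.43  0.49  0.18  1.74 -0.08  1.1   1.66]
45 1 [-0.44  0.37  0.18  1.78 -0.06  1.18  1.65]
45 1 [-0.46  0.21  0.19  1.81 -0.03  1.3   1.63]
45 -1 None
45 -1 None
45 -1 [-0.82  0.59  0.75  1.76 -0.39  1.14 -1.18]
45 -1 [-0.87  0.45  0.77  1.81 -0.29  1.19 -1.25]
45 -1 [-0.92  0.25  0.75  1.84 -0.15  1.3  -1.37]
50 1 None
50 1 None
50 1 [-0.43  0.44  0.17  1.8  -0.08  1.    1.66]
50 1 [-0.44  0.32  0.18  1.84 -0.06  1.08  1.65]
50 1 [-0.47  0.16  0.19  1.86 -0.03  1.21  1.62]
50 -1 None
50 -1 None
50 -1 [-0.84  0.54  0.75  1.83 -0.4   1.03 -1.18]
50 -1 [-0.88  0.39  0.76  1.87 -0.29  1.09 -1.26]
50 -1 [-0.93  0.18  0.73  1.89 -0.12  1.21 -1.41]
```

```bash
python3 - <<'E'
from h import *
w=np.radians(19); a=np.array([-np.sin(.6109)*np.cos(w),-np.sin(.6109)*np.sin(w),np.cos(.6109)]); rim=np.array([.588,.1165,.155])
dx0=np.array([np.cos(np.radians(-10)),np.sin(np.radians(-10)),0]); D0=dipR(dx0,[0,0,1]); D1=dipR(-a,[np.cos(w),np.sin(w),.5])
for al in (10,15,20,25,30,35):
 for s in (1,-1):
  A=np.radians(al); T0=tool_for(D0,A,s); T1=tool_for(D1,A,s)
  P=[(np.array([.493,-.187,.029]),T0),(np.array([.493,-.187,.09]),T0),(np.array([.55,-.2,.18]),T0)]+[(rim+a*l,T1) for l in (.033,.19)]
  for p,T in P:
    q=kin.inverse_kinematics(p-.054*T[:,2],quat(T)); print(al,s,None if q is None else q.round(2).tolist())
f=np.load('w0.npz'); W=cloud((f['K'],f['R'],f['t']),f['d'])
Z=W[...,2]; m=np.hypot(W[...,0]-.638,W[...,1]-.2235); ok=Z<.23
for i,b in [(.025,.045),(.045,.06),(.06,.08)]: print('max z ring',i,b,np.nanmax(Z[ok&(m>i)&(m<b)]).round(3))
E
```

```text
10 1 [0.09, 0.52, 0.19, 2.19, -0.41, 0.28, 2.03]
10 1 [-0.02, 0.41, 0.33, 2.18, -0.36, 0.42, 1.99]
10 1 [-0.14, 0.36, 0.48, 1.99, -0.3, 0.67, 1.92]
10 1 [-0.44, 0.83, 0.23, 1.33, -0.09, 1.78, 1.7]
10 1 [-0.44, 0.56, 0.2, 1.51, -0.03, 1.87, 1.68]
10 -1 [-0.39, 0.71, 0.83, 2.22, -1.23, 0.55, -0.35]
10 -1 [-0.63, 0.86, 1.27, 2.21, -1.28, 0.9, -0.32]
10 -1 [-0.63, 0.7, 1.28, 2.02, -0.96, 0.94, -0.62]
10 -1 [-0.73, 0.97, 0.8, 1.36, -0.37, 1.81, -1.12]
10 -1 [-0.81, 0.69, 0.82, 1.54, -0.21, 1.87, -1.15]
15 1 [0.59, 0.53, -0.4, 2.22, 0.82, 0.24, 0.88]
15 1 [0.08, 0.38, 0.21, 2.23, -0.36, 0.29, 2.0]
15 1 [-0.14, 0.32, 0.48, 2.06, -0.34, 0.56, 1.96]
15 1 [-0.44, 0.78, 0.22, 1.38, -0.08, 1.69, 1.7]
15 1 [-0.44, 0.51, 0.19, 1.54, -0.03, 1.79, 1.67]
15 -1 [-0.24, 0.6, 0.62, 2.27, -1.34, 0.36, -0.22]
15 -1 [-0.54, 0.64, 1.05, 2.26, -1.26, 0.62, -0.31]
15 -1 [-0.65, 0.66, 1.28, 2.08, -1.04, 0.85, -0.54]
15 -1 [-0.74, 0.92, 0.79, 1.41, -0.37, 1.73, -1.13]
15 -1 [-0.82, 0.63, 0.81, 1.57, -0.21, 1.8, -1.18]
20 1 [0.75, 0.56, -0.58, 2.26, 1.45, 0.26, 0.29]
20 1 [0.14, 0.36, 0.15, 2.28, -0.51, 0.17, 2.
[... 1240 characters left out ...]

30 -1 [-0.59, 0.42, 1.07, 2.26, -1.35, 0.46, -0.21]
30 -1 [-0.78, 0.75, 0.76, 1.58, -0.38, 1.44, -1.16]
30 -1 [-0.87, 0.44, 0.78, 1.69, -0.2, 1.56, -1.26]
35 1 None
35 1 [1.26, 0.69, -1.17, 2.38, 2.02, 0.55, -0.11]
35 1 [1.13, 0.4, -0.99, 2.22, 1.37, 0.28, 0.4]
35 1 [-0.43, 0.58, 0.19, 1.61, -0.08, 1.31, 1.68]
35 1 [-0.44, 0.31, 0.18, 1.71, -0.03, 1.47, 1.65]
35 -1 [0.94, 0.67, -0.76, 2.41, 2.51, 0.51, 2.49]
35 -1 [1.12, 0.56, -0.97, 2.39, 2.17, 0.42, 2.82]
35 -1 [1.13, 0.4, -0.99, 2.22, 1.37, 0.28, -2.74]
35 -1 [-0.79, 0.69, 0.76, 1.64, -0.38, 1.34, -1.17]
35 -1 [-0.88, 0.38, 0.77, 1.74, -0.19, 1.47, -1.29]
max z ring 0.025 0.045 0.173
max z ring 0.045 0.06 0.174
max z ring 0.06 0.08 0.192
```

```bash
python3 - <<'E'
from h import *
w=np.radians(-15.5); Tm=toolR([0,0,-1],[-np.sin(w),np.cos(w),0]); g=np.array([.638,.2235,.251])
env.reach(g+[0,0,.05],quat(Tm)); env.grip(.045,40); print(env.movel(g,.12,stop_force=15)); 
env.grip(0.0,40); s=env.get_state(); print(s['opening'],s['gripper_force'],s['force'].round(1),s['tcp_pos'])
q=s['qpos'].copy(); q[6]-=np.radians(51.7); env.goto_joints(q); env.dwell(.2)
s=env.get_state(); T=mat(s['orientation']); print(s['time'],s['tcp_pos'],s['torque'].round(2),'tool y yaw-90',np.degrees(np.arctan2(T[1,1],T[0,1]))-90)
env.grip(.045); env.movel(s['tcp_pos']+[0,0,.06],.15)
env.movel([.60,.17,.40],.3)
c=cal('wrist'); im,d=camera('wrist'); np.savez('w2.npz',d=d,K=c[0],R=c[1],t=c[2],p=im)
W=cloud(c,d); m=(W[...,2]>.190)&(W[...,2]<.21)&(np.hypot(W[...,0]-.638,W[...,1]-.2235)<.03)
print('bar',cv2.minAreaRect(W[m][:,:2].astype(np.float32)*1000),env.get_state()['time'])
u,v=proj(c,[.638,.2235,.18]).astype(int); print(u,v); cv2.imwrite('pics/z2.png',cv2.resize(im[max(v-60,0):v+60,max(u-80,0):u+80],None,fx=4,fy=4,interpolation=cv2.INTER_CUBIC))
E
```

```text
False
0.012040970825234594 40.64770996570587 [-2.3 -3.5  5. ] [0.6382874  0.22255268 0.25225917]
5.9 [0.63744376 0.22136094 0.25229054] [-0.69  0.8  -0.07] tool y yaw-90 -67.29244805921235
bar ((638.115234375, 223.48077392578125), (13.540390014648438, 45.074951171875), 23.05031394958496) 7.425
380 147
```

View pics/z2.png

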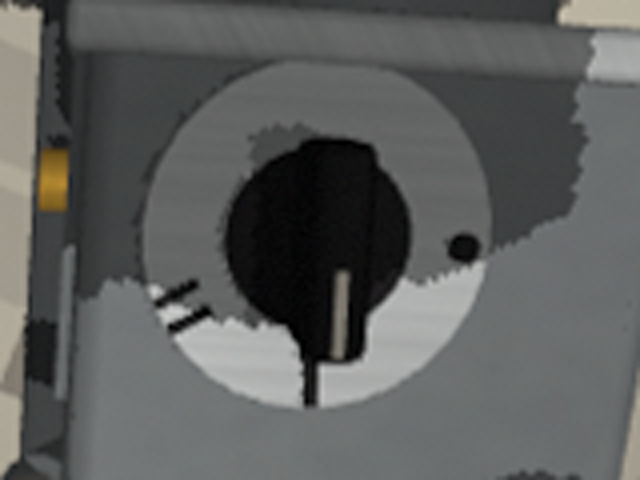

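```bash
python3 - <<'E'
from h import *
f=np.load('w2.npz'); c=(f['K'],f['R'],f['t'])
C=onplane(c,379.1,145.5,.169); print('dial c',C)
for K in (C[:2],np.array([.638,.2235])):
  for n,u,v,off in [('bar',377.75,183.2,86),('dot',415.75,148.75,0),('bar2',346,163.75,149)]:
    p=onplane(c,u,v,.170)[:2]-K; yw=np.degrees(np.arctan2(p[1],p[0])); print(n,np.linalg.norm(p).round(4),yw.round(1),'pump yaw',(yw+off).round(1))
# pointer line on bar top z .201
a=onplane(c,342/4+300,272/4+87,.2015);b=onplane(c,338/4+300,356/4+87,.2015); d=(b-a); print('white line yaw',np.degrees(np.arctan2(d[1],d[0])),a,b)
W=cloud(c,f['d']); m=(W[...,2]>.190)&(W[...,2]<.21)&(np.hypot(W[...,0]-.638,W[...,1]-.2235)<.03); P=W[m][:,:2]
e,v=np.linalg.eigh(np.cov(P.T)); print('pca',np.degrees(np.arctan2(-abs(v[1,1]),abs(v[0,1]))))
E
```

```text
dial c [0.63826021 0.2240501  0.169     ]
bar 0.0353 -66.8 pump yaw 19.2
dot 0.0338 17.8 pump yaw 17.8
bar2 0.0345 -128.3 pump yaw 20.7
bar 0.0349 -66.0 pump yaw 20.0
dot 0.0342 18.6 pump yaw 18.6
bar2 0.0339 -128.5 pump yaw 20.5
white line yaw -66.8185101866958 [0.63956068 0.22021431 0.2015    ] [0.6465225  0.20395666 0.2015    ]
pca -67.43670488660666
```

The white line now points straight along the single-bar mark (pointer yaw −67°, mark yaw −66.5°), so the vent is set. Next is the dipstick, viewed from close by.

```bash
python3 - <<'E'
from h import *
T=toolR([0,0,-1],[.17,.98,0])
for i,p in [(3,(.55,-.19,.30)),(4,(.53,-.13,.27))]:
    env.reach(p,quat(T)) if i==3 else env.movel(p,.2)
    c=cal('wrist'); im,d=camera('wrist'); np.savez(f'w{i}.npz',d=d,K=c[0],R=c[1],t=c[2],p=im)
    W=cloud(c,d); g=im.astype(float).mean(2)
    m=((W[...,2]>.031)&(W[...,2]<.045)&(g<70)&(abs(W[...,0]-.49)<.06)&(abs(W[...,1]+.18)<.06)).astype(np.uint8)
    n,l,st,_=cv2.connectedComponentsWithStats(m); k=1+np.argmax(st[1:,4]); P=W[l==k]
    print('grip+collar',cv2.minAreaRect(P[:,:2].astype(np.float32)*1000),np.percentile(P[:,2],[10,50,90,99]).round(4),len(P))
    S=P[P[:,2]>.0355]; print('top',cv2.minAreaRect(S[:,:2].astype(np.float32)*1000),len(S))
    print(env.get_state()['time'])
    if i==3: cv2.imwrite('pics/w3.png',im)
E
```

```text
grip+collar ((499.03094482421875, -179.79110717773438), (24.78074836730957, 67.16619110107422), 74.21400451660156) [0.035  0.0372 0.0388 0.0427] 1425
top ((498.770751953125, -179.78421020507812), (23.055076599121094, 65.45584869384766), 74.85279846191406) 1226
8.9167
grip+collar ((499.3944396972656, -179.45802307128906), (25.270326614379883, 67.70919036865234), 74.60478973388672) [0.0348 0.0372 0.0387 0.0428] 1614
top ((498.6790466308594, -179.5819549560547), (23.08387565612793, 65.57861328125), 74.8651123046875) 1371
9.4667
```

View pics/w3.png

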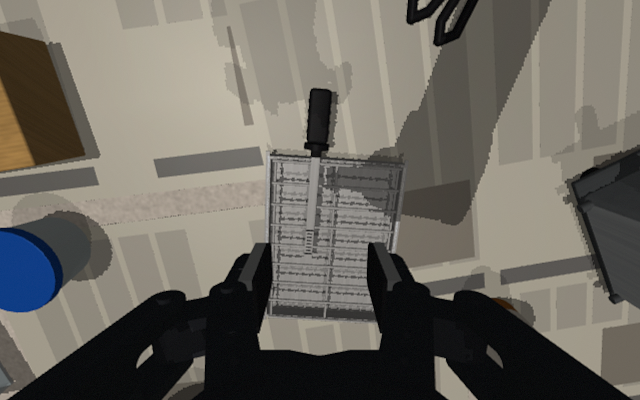

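The dipstick lies with its grip at about (320,120) and its tip at (309,253), with free space around the grip. I'll grasp it, lift it and check.

```bash
cat >> h.py <<'E'
A=np.radians(12)
YAWD=np.radians(-14.8)
D0=dipR([np.cos(YAWD),np.sin(YAWD),0],[0,0,1]); T0=tool_for(D0,A,1)
G0=np.array([.4922,-.1778,.0295])
PY=np.radians(19.2); rim=np.array([.588,.1165,.155])
nz=np.array([-np.sin(.6109)*np.cos(PY),-np.sin(.6109)*np.sin(PY),np.cos(.6109)])
D1=dipR(-nz,[np.cos(PY),np.sin(PY),.5]); T1=tool_for(D1,A,1)
def tcp(grip,T): return np.asarray(grip)-.054*T[:,2]
E
python3 - <<'E'
from h import *
f=np.load('w3.npz'); c=(f['K'],f['R'],f['t']); a=onplane(c,316,165,.031);b=onplane(c,309,253,.031); print('blade yaw',np.degrees(np.arctan2(*(b-a)[1::-1])),b)
for l in (.033,.15,.2,.24): print(l,kin.inverse_kinematics(tcp(rim+nz*l,T1),quat(T1)).round(2))
env.reach(tcp(G0+[0,0,.07],T0),quat(T0)); print(env.get_state()['qpos'].round(2))
print(env.movel(tcp(G0,T0),.12,stop_force=12)); env.grip(0.0,50); s=env.get_state(); print(s['opening'],s['gripper_force'],s['force'].round(2),s['time'])
env.movel(tcp(G0+[0,0,.2],T0),.2); env.dwell(.2)
s=env.get_state(); print(s['opening'],s['gripper_force'],s['force'].round(2),s['torque'].round(2),s['time'],s['qpos'].round(2))
print('err',s['tcp_pos']-tcp(G0+[0,0,.2],T0))
ims=[]
for n in ('scene','side','wrist'):
    c=cal(n); im,d=camera(n); np.savez(f'{n}5.npz',d=d,K=c[0],R=c[1],t=c[2],p=im)
    q=proj(c,G0+[0,0,.2]+D0[:,0]*.163); print(n,q); 
    if n=='wrist': ims.append(im[:, 120:520]); continue
    u,v=q.astype(int); ims.append(cv2.resize(im[v-50:v+50,max(u-50,0):u+50],(400,400),interpolation=cv2.INTER_CUBIC))
cv2.imwrite('pics/g5.png',cv2.resize(np.hstack(ims),(800,267)))
E
```

```text
blade yaw -14.483567131002967 [ 0.63875363 -0.2149777   0.031     ]
0.033 [-0.35  0.8   0.06  1.34 -0.01  1.75  1.62]
0.15 [-0.37  0.6   0.1   1.48 -0.01  1.81  1.64]
0.2 [-0.38  0.52  0.12  1.52 -0.01  1.85  1.65]
0.24 [-0.39  0.46  0.12  1.55 -0.    1.89  1.65]
[ 0.04  0.37  0.22  2.2  -0.2   0.38  1.72]
False
0.02058958945338756 52.11883842945099 [-1.78  1.08  4.08] 11.1167
0.021026137408245608 51.620625257492065 [ 0.11  0.65 -0.89] [ 0.05  0.22 -0.02] 12.4667 [-0.06  0.15  0.31  2.1  -0.07  0.69  1.61]
err [-4.67626554e-04  6.63290763e-05 -1.03073772e-03]
scene [255.26526095 183.65157201]
side [360.72084373 213.56613794]
wrist [318.34273381 467.55554257]
```

View pics/g5.png

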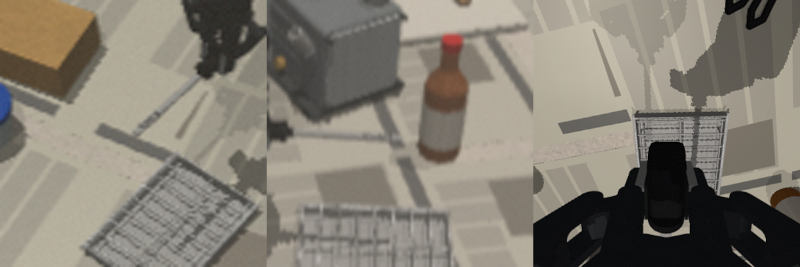

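The wrist tile shows the grip held squarely between the pads. In the side tile the tip may sit a few pixels low, so I'll check it for droop.

```bash
python3 - <<'E'
from h import *
g=G0+[0,0,.199]
for n in ('scene','side'):
    f=np.load(n+'5.npz'); c=(f['K'],f['R'],f['t']); W=cloud(c,f['d'])
    L=(W-g)@D0; m=(L[...,0]>.045)&(L[...,0]<.20)&(abs(L[...,1])<.03)&(abs(L[...,2])<.04); P=L[m]
    print(n,len(P)); 
    if len(P)>5:
        for lo in np.arange(.04,.19,.025):
            Q=P[(P[:,0]>=lo)&(P[:,0]<lo+.025)]
            if len(Q): print(lo.round(3),len(Q),np.median(Q,0).round(4))
    print([proj(c,g+D0[:,0]*x).round(1).tolist() for x in (.033,.163)])
    if n=='side':
        im=cv2.resize(f['p'][180:240,290:380],(800,533),interpolation=cv2.INTER_CUBIC); 
        for x in (0,.033,.163):
            u,v=proj(c,g+D0[:,0]*x); cv2.circle(im,(int((u+.5-290)*8.89),int((v+.5-180)*8.89)),5,(0,0,255),1)
        cv2.imwrite('pics/sd5.png',im)
E
```

```text
scene 88
0.04 14 [0.055  0.0002 0.0036]
0.065 20 [ 0.0781 -0.0007  0.0036]
0.09 19 [0.105  0.0011 0.004 ]
0.115 20 [ 0.1283 -0.0015  0.0024]
0.14 15 [ 0.152  -0.0012  0.0028]
[[280.3, 160.4], [255.3, 183.8]]
side 111
0.04 21 [ 0.0549 -0.0048 -0.0008]
0.065 22 [ 0.0762 -0.0033 -0.0009]
0.09 24 [ 0.102  -0.0056 -0.0018]
0.115 25 [ 0.1276 -0.0042 -0.0009]
0.14 19 [ 0.1491 -0.0056 -0.001 ]
[[317.9, 211.6], [360.7, 213.8]]
```

View pics/sd5.png

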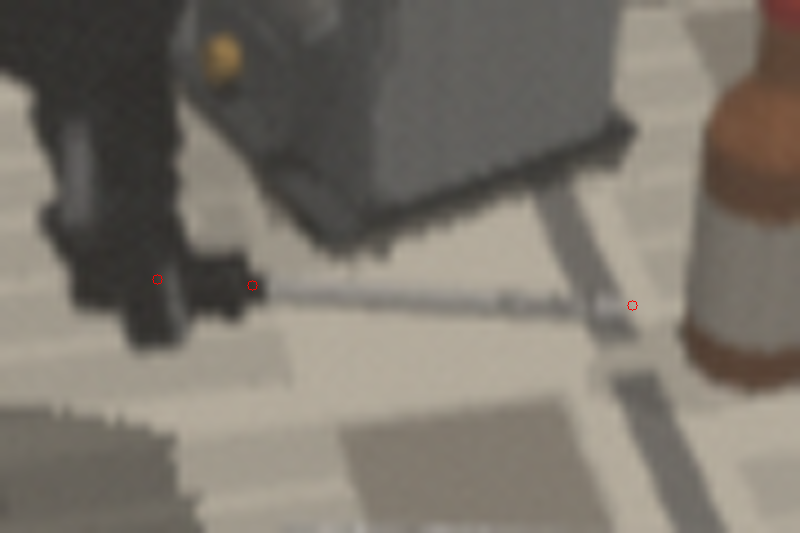

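No droop: the blade lies along the predicted line, with the tip near (632,305) in the crop. Next I move above the neck and lower to just over the rim.

```bash
python3 - <<'E'
from h import *
env.movel(tcp(G0+[0,0,.27],T0),.2)
env.reach(tcp(rim+nz*.235,T1),quat(T1)); 
env.movel(tcp(rim+nz*.173,T1),.1); env.dwell(.3)
s=env.get_state(); print(s['time'],s['opening'],'err',(s['tcp_pos']-tcp(rim+nz*.173,T1)).round(4),s['force'].round(2),s['torque'].round(2))
R1=mat(s['orientation']); Dm=R1@T1.T@D1; g=s['tcp_pos']+.054*R1[:,2]
print('tip pred',g+.163*Dm[:,0],'axis pt',rim+nz*.01)
ims=[]
for n in ('scene','side'):
    c=cal(n); im,d=camera(n); np.savez(f'{n}6.npz',d=d,K=c[0],R=c[1],t=c[2],p=im)
    W=cloud(c,d); L=(W-g)@Dm; m=(L[...,0]>.05)&(L[...,0]<.16)&(abs(L[...,1])<.02)&(abs(L[...,2])<.02)
    for lo in (.05,.08,.11,.14):
        Q=L[m&(L[...,0]>lo)&(L[...,0]<lo+.03)]; print(n,lo,len(Q),np.median(Q,0).round(4) if len(Q) else '')
    u0,v0=(proj(c,rim)-[22,30]).astype(int); o=cv2.resize(im[v0:v0+50,u0:u0+45],(396,440),interpolation=cv2.INTER_CUBIC)
    for p,col in ((rim,(0,0,255)),(g+.163*Dm[:,0],(0,255,0)),(g+.033*Dm[:,0],(0,255,0))):
        u,v=(proj(c,p)+.5-[u0,v0])*8.8; cv2.circle(o,(int(u),int(v)),4,col,1)
    ims.append(o)
cv2.imwrite('pics/n6.png',np.hstack(ims))
E
```

```text
15.1917 0.020576255406000082 err [-0.     -0.      0.0005] [-0.51  0.33  0.14] [ 0.26 -0.68 -0.  ]
tip pred [0.58267802 0.11463648 0.16370947] axis pt [0.58258301 0.1146136  0.16319132]
scene 0.05 2 [ 0.0784 -0.0004  0.0026]
scene 0.08 26 [ 0.0972 -0.0007 -0.0002]
scene 0.11 21 [ 0.129  -0.0016  0.0006]
scene 0.14 11 [ 0.1464 -0.0006 -0.0002]
side 0.05 9 [ 0.0616 -0.0048 -0.0022]
side 0.08 9 [ 0.094  -0.0058 -0.0037]
side 0.11 3 [ 0.1331 -0.004  -0.0032]
side 0.14 4 [ 0.1527 -0.0065 -0.003 ]
```

View pics/n6.png

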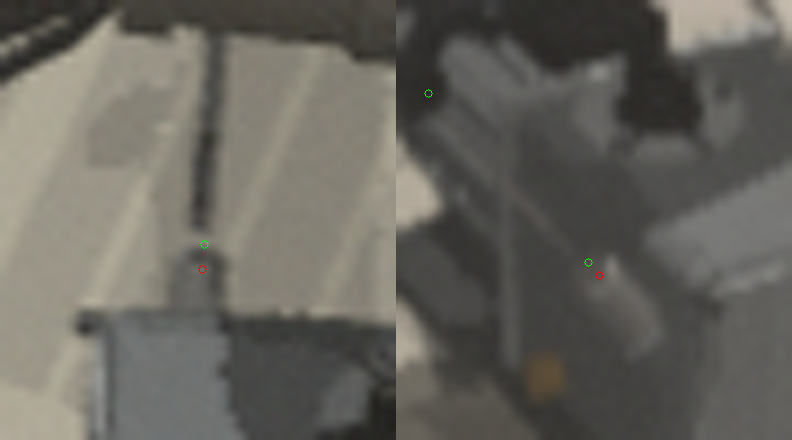

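The blade tip is in line with the neck: (201,225) in the scene tile against the tube centre at about x=199, and it points into the rim in the side tile. I'll insert under force guard.

```bash
python3 - <<'E'
from h import *
def st(k):
    s=env.get_state(); g=s['tcp_pos']+.054*mat(s['orientation'])[:,2]; L=(g-rim)@np.stack([D1[:,1],D1[:,2],nz],1)
    print(k,round(s['time'],2),'lat',L.round(4),s['force'].round(2),s['torque'].round(2),round(s['opening'],4)); return L[2]
for l,v in ((.13,.05),(.07,.06),(.045,.04),(.027,.015)):
    hit=env.movel(tcp(rim+nz*l,T1),v,stop_force=8); L=st((l,hit))
    if hit: break
E
```

```text
(0.13, False) 16.3 lat [-0.      0.0002  0.1302] [ 0.35  0.36 -1.41] [ 0.23 -0.77 -0.01] 0.0215
(0.07, False) 17.45 lat [-0.0001  0.0002  0.0703] [-0.41 -1.04 -0.45] [ 0.26 -0.77  0.02] 0.0213
(0.045, False) 18.23 lat [-0.0001 -0.      0.045 ] [-0.98  0.55 -0.38] [ 0.27 -0.75 -0.01] 0.0212
(0.027, True) 19.07 lat [ 0.     -0.0006  0.0327] [-0.89  0.88  2.78] [ 0.11 -0.1  -0.02] 0.0213
```

```bash
python3 - <<'E'
from h import *
def st(k):
    s=env.get_state(); g=s['tcp_pos']+.054*mat(s['orientation'])[:,2]; L=(g-rim)@np.stack([D1[:,1],D1[:,2],nz],1)
    print(k,round(s['time'],2),'lat',L.round(4),s['force'].round(2),s['torque'].round(2),round(s['opening'],4)); return L[2]
hit=env.movel(tcp(rim+nz*.029,T1),.01,stop_force=10); st(hit); env.dwell(.3); st('')
ims=[]
for n in ('scene','side'):
    c=cal(n); im,d=camera(n)
    u0,v0=(proj(c,rim)-[22,30]).astype(int); o=cv2.resize(im[v0:v0+50,u0:u0+45],(396,440),interpolation=cv2.INTER_CUBIC)
    u,v=(proj(c,rim)+.5-[u0,v0])*8.8; cv2.circle(o,(int(u),int(v)),4,(0,0,255),1); ims.append(o)
cv2.imwrite('pics/n7.png',np.hstack(ims))
E
```

```text
True 19.33 lat [ 0.0001 -0.0011  0.0327] [-0.52 -0.22  3.06] [ 0.12 -0.22 -0.06] 0.0209
 19.63 lat [ 0.     -0.0012  0.0327] [-1.37 -0.28  4.02] [ 0.06 -0.06  0.03] 0.0212
```

View pics/n7.png

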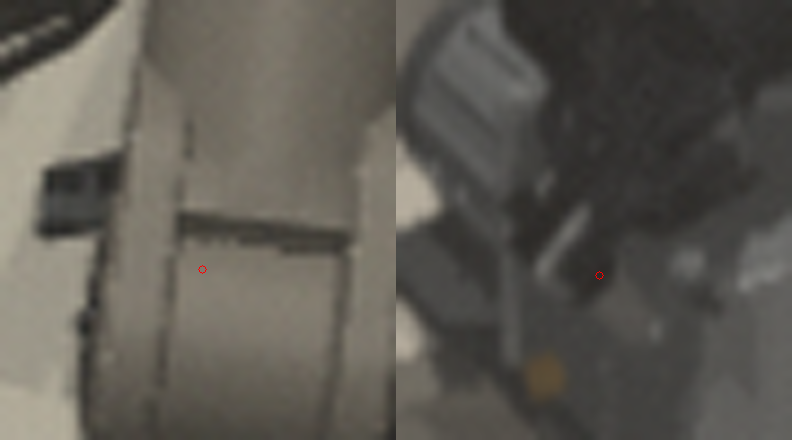

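The collar sits on the rim: it stopped hard at 32.7 mm against 33 expected, and the side tile shows the dark collar at (590,270) against the tube end. Now I draw it out and hold it over the tray.

```bash
python3 - <<'E'
from h import *
env.movel(tcp(rim+nz*.06,T1),.05); env.movel(tcp(rim+nz*.24,T1),.12)
F=G0+[.03,0,.17]
env.reach(tcp(F+[0,0,.08],T0),quat(T0)); env.movel(tcp(F,T0),.15); env.dwell(.5)
s=env.get_state(); print(s['time'],s['opening'],s['gripper_force'],s['force'].round(2),s['torque'].round(2))
g=s['tcp_pos']+.054*mat(s['orientation'])[:,2]; print('grip',g,'tip',g+.163*D0[:,0])
ims=[]
for n in ('scene','side'):
    c=cal(n); im,d=camera(n); W=cloud(c,d); L=(W-g)@D0; m=(abs(L[...,1])<.03)&(abs(L[...,2])<.04)
    for lo in (.045,.08,.11,.135,.15,.165):
        Q=L[m&(L[...,0]>lo)&(L[...,0]<lo+.03)]; print(n,lo,len(Q),np.median(Q,0).round(4) if len(Q) else '')
    u0,v0=(proj(c,g+.09*D0[:,0])-[45,40]).astype(int); o=cv2.resize(im[v0:v0+80,u0:u0+90],(400,356),interpolation=cv2.INTER_CUBIC)
    for x in (.033,.163):
        u,v=(proj(c,g+x*D0[:,0])+.5-[u0,v0])*4.444; cv2.circle(o,(int(u),int(v)),4,(0,0,255),1)
    ims.append(o)
c=cal('scene')
cv2.imwrite('pics/f8.png',np.hstack(ims))
E
```

```text
24.3167 0.020858866918382415 51.63566529750824 [-0.5  -0.64 -0.78] [ 0.04  0.27 -0.01]
grip [ 0.52225132 -0.17785257  0.19973113] tip [ 0.67984354 -0.21949023  0.19973113]
scene 0.045 22 [ 0.0593 -0.0016  0.0024]
scene 0.08 21 [0.0934 0.0001 0.005 ]
scene 0.11 24 [ 0.1227 -0.0007  0.0039]
scene 0.135 22 [ 0.1465 -0.0007  0.0057]
scene 0.15 9 [ 0.1556 -0.0002  0.0048]
scene 0.165 0 
side 0.045 27 [ 0.0598 -0.004  -0.0006]
side 0.08 28 [ 0.0969 -0.0039 -0.0015]
side 0.11 26 [ 0.1247 -0.0035 -0.001 ]
side 0.135 22 [ 0.1492 -0.0058 -0.0009]
side 0.15 9 [ 0.1555 -0.0057 -0.0007]
side 0.165 0
```

View pics/f8.png

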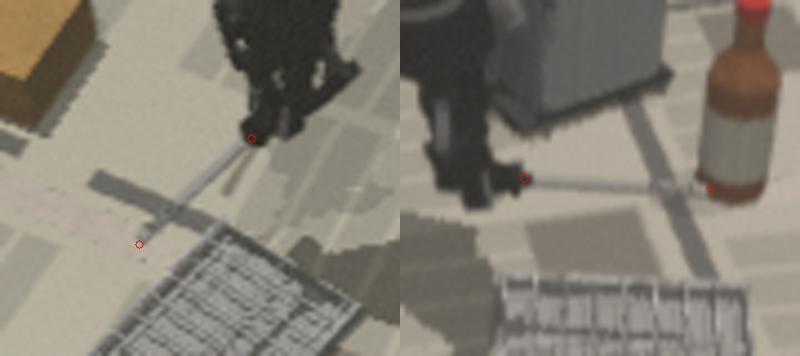

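The blade is level (within about 1°), marked face up, with its tip about 200 mm above the tray. Handing in.

```bash
python3 -c "
from h import *
print(job.job_done())"
```

```text
the job is handed in; nothing more can be done
None
```

The job is handed in at about 24 s on the robot's clock: the vent knob stands at the single bar, the dipstick went in until its collar stopped on the rim and was drawn right out, and the arm is holding it level, marked face up, with its tip about 200 mm over the tray.

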